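# Unstack the jeweller's pile and set up the wax-milling bench

## Robot

A 6-joint arm with a two-finger parallel gripper is mounted at the origin on the work surface. World frame = base frame: x ahead of the robot, y to its left, z up, the work surface at z = 0. Lengths are in m, angles in rad, forces in N, time in s.
With the tool pointing down it reaches from about 0.35 to 0.775 m from the base axis. Payload 7.3 kg.
Tool frame: the origin (TCP) lies on the centre line of the jaws, within the pads' length; the fingertips stand 17 mm ahead of it and the grasp point (between the pads) lies 2 mm behind it (robot.tip_extent is the distance from the TCP to the fingertips, in m); z points along the fingers, y is the line along which they close (so a half turn about z gives the same grasp; the last joint's range is limited). The gripper opens to 92 mm and grips with 3 to 60 N. Pads are 19 mm wide; open, the fingers measure 130 mm over their backs; the gripper's body (75 mm by 190 mm) begins 47 mm behind the grasp point.
Start: joints at [-1.402, 0.342, 1.524, -0, 1.275, -0.146], TCP at [0.163, -0.499, 0.244] pointing down, gripper open.
Joint ranges: [-2.53, 2.53], [-0.77, 2.02], [0.04, 2.7], [-1, 4.14], [0.28, 2.66], [-3.11, 3.11]. Speed limits (rad/s): [2.57, 2.57, 3.14, 3.14, 3.14, 3.14].

## Interface

Orientations are given as [roll, pitch, yaw] about the fixed x, y, z axes, in that order (R = Rz(yaw) Ry(pitch) Rx(roll)).
In Python, from cell import robot gives the robot as it stands.
- The arm moves only by the tool step_arm, never from a script. Its argument "motion" is a list of rows, each a list of 2 entries, a list of its own where there are three numbers: the shift along the tool's x, y, z in units of 60 mm (1.0 is 60 mm), then the turn about the tool's z in rad. In form: [[[x, y, z], spin], ...]. A call has 1 to 10 rows; each row is the pose to reach, as a shift and turn from the pose commanded when the call began, along the tool's axes at that moment; what a row does not reach only later rows make up. A row lasts 1/8 s, in which the tool goes at most 62.5 mm and 10.7 degrees, less where a joint would pass 70% of its speed; a pose out of reach is approached as far as the arm can. A call with a gripper value outside its range is refused whole. "hand" is the closure in counts, from 0 (fully open) to 255 (shut), set as the call begins (left out, the last holds). The fingers move at their own pace and stop on an object; "squeeze" is the grip in N (left out, the last holds). Time passes only in rows, so rows that repeat a pose let the fingers close. It gives the time, the measured TCP pose, the force, the opening and the grip force at its end, in the units of the state.
- robot.observe(): the state, without advancing time (a new reading comes with each control period).
- robot.read_camera(name): name is "scene" or "top" or "wrist"; returns a dict with "pixels" (420x560x3 uint8, red, green, blue), "intrinsics" (3x3 intrinsics, pixels), "xyz" and "rotation" of the camera in the world; the wrist camera has in their place "T_tool_cam" (4x4, takes a point from camera to tool coordinates, whose origin is the TCP and whose axes are the flange's). Camera axes: x right, y up, looking along -z (the intrinsics and any distortion apply to the point x, -y, -z); pixel columns grow to the right and rows downward; lengths in m; the calibration is good to about 2 mm. A picture is of the moment at which its call begins: read the wrist's pose just before it. There is no depth.
- robot.hand_in(): hands the job in; it is judged then, once.
The state is a dict: "time": time; "qpos": joint angles; "qvel": joint speeds; "joint_efforts": joint torques, N m; "tool_pos": TCP position; "tool_rot": TCP orientation; "contact_force": force on the tool from outside, world axes, zero at the start; "torque": the same for the moment, N m; "opening": finger opening in m; "grip_force": force on a finger pad.
Only numpy, scipy, OpenCV 4.12 (cv2) and the standard library are available. Lean on these libraries where they do the work, as an engineer would, in place of code of your own. Each camera call takes 0.05 s, during which the arm holds its last target. There are 200 camera calls.

## Task

Take the pile on the jeweller's bench apart and set everything in its own place: the green wax ring tube standing over the pin of its round wooden stand, the lidded brass tin in the middle of the round cork coaster, the square steel bench block in the middle of the square black rubber pad, and the rectangular green wax block flat on the aluminium milling nest, slid fully home against both the two side pins and the end pin. The tin holds loose stones, so keep it upright, and leave the jar and the roll of tape where they are.

Things in the scene. Friction and masses are not known exactly. Their poses are not given: they have to be found in the camera images.
- wax_block: Rectangular block of dark green carving wax, 80 (its x) x 50 (its y) x 24 mm high, 80 to 140 g, loose, lying flat on the bench. Origin at the centre of its underside. Either this or the steel block carries the tin, with the wax tube on top of the tin; look which.
- steel_block: Square bright steel bench block, 56 x 56 x 24 mm high, 0.46 to 0.7 kg, loose, lying flat on the bench. Origin at the centre of its underside. Same height as the wax block; one of the two carries the tin.
- tin: Round lidded brass tin, body 44 mm diameter (lid 45 mm), 22 mm high, 40 to 85 g, loose, upright on the top face (24 mm up) of the wax block or of the steel block at the start. Origin at the centre of its underside, z up.
- wax_tube: Short tube of the same green wax (ring blank), outside 34 mm diameter, hole 20 mm diameter right through, 30 mm high, 25 g, loose, standing upright on the tin at the start. Origin at the centre of its underside, z along the hole.
- nest: Fixed aluminium mill nest: plate 120 (x) x 90 (y) x 12 mm high. Rigid steel pins, 10 mm diameter, 14 mm above the plate: side pins at x = -28 and +28, y = +30 mm, end pin at x = +45, y = 0. Origin under the plate's middle. The seated wax block (long side along x, its +y side on the side pins, +x end on the end pin) is centred over the origin, 12 mm up. 46 mm clear between the side pins.
- pad: Fixed square black rubber pad, 90 x 90 x 6 mm high, place of the steel block. Origin at the centre of its underside.
- coaster: Fixed round cork coaster, 78 mm diameter, 6 mm high, place of the tin. Origin at the centre of its underside.
- stand: Fixed round dark wooden stand, base 58 mm diameter and 10 mm high, with a brass pin of 6 mm diameter that rises 18 mm above the base at its centre; place of the wax tube, which goes over the pin and rests on the base. Origin at the centre of its underside.
- jar: Bystander: small clear jar with a white lid, 44 mm diameter, 45 mm high, loose, not to be moved. Origin at the centre of its underside.
- tape: Bystander: roll of off-white tape lying flat, outside 80 mm, hole 60 mm diameter, 25 mm high, loose, not to be moved. Origin at the centre of its underside.

How it is judged:
By the outcome, as a careful person would: the job done as asked, in the order asked, and still so for the second after the job is handed in, with the robot touching nothing.
It also fails if it takes over 115 s, if anything falls off the work surface, if the arm or the gripper's body presses on something with over 40 N, if the wrist force passes 120 N, or if a joint passes its speed limit or range.

## Working session

There is one attempt and no reset: what is moved stays moved. The work goes in short steps, Python scripts to look and compute and a tool call to move; the robot and the scene stay as the last step left them, time stands still between calls to the robot, and variables do not carry over. Pictures are saved under pics/ and viewed, at most 14 in all, crops included, and the job is handed in when it is done.

Besides the shell and the picture viewer there is one more tool, called after ">>>" as name([rows], argument=value, ...), one row to a line, values as JSON. step_arm: Moves the arm, as the interface text tells. Its arguments: {"type":"object","properties":{"motion":{"type":"array"},"hand":{"type":"number"},"squeeze":{"type":"number"}},"required":["motion"]}

```bash
mkdir -p pics; ls; cat > h.py <<'E'
import numpy as np, cv2
from cell import robot
def cam(name):
    s=robot.observe(); c=robot.read_camera(name)
    if 'T_tool_cam' in c:
        from scipy.spatial.transform import Rotation as R
        T=np.eye(4); T[:3,:3]=R.from_euler('xyz',s['tool_rot']).as_matrix() if np.size(s['tool_rot'])==3 else np.array(s['tool_rot']); T[:3,3]=s['tool_pos']
        T=T@np.array(c['T_tool_cam']); c['rotation']=T[:3,:3]; c['xyz']=T[:3,3]
    return c
def save(c,f): cv2.imwrite('pics/'+f,c['pixels'][:,:,::-1])
def ray(c,uv):
    p=np.linalg.inv(np.array(c['intrinsics']))@np.array([uv[0],uv[1],1.]); d=np.array(c['rotation'])@np.array([p[0],-p[1],-p[2]])
    return np.array(c['xyz']),d/np.linalg.norm(d)
def onz(c,uv,z):
    o,d=ray(c,uv); return o+d*(z-o[2])/d[2]
def proj(c,P):
    q=np.array(c['rotation']).T@(np.array(P)-np.array(c['xyz'])); k=np.array(c['intrinsics'])@np.array([q[0],-q[1],-q[2]]); return k[:2]/k[2]
def meet(c1,u1,c2,u2):
    o1,d1=ray(c1,u1);o2,d2=ray(c2,u2); A=np.stack([d1,-d2],1); t=np.linalg.lstsq(A,o2-o1,rcond=None)[0]
    a=o1+t[0]*d1;b=o2+t[1]*d2; return (a+b)/2,np.linalg.norm(a-b)
E
python3 - <<'E'
from h import *
print(robot.observe(), robot.tip_extent)
for n in ('top','scene','wrist'):
    c=cam(n); save(c,n+'0.png'); print(n,{k:(np.round(v,4).tolist() if not isinstance(v,str) else v) for k,v in c.items() if k!='pixels'})
E
```

```text
pics
{'time': 0.0, 'qpos': array([-1.40203996e+00,  3.42709334e-01,  1.52500489e+00, -1.60530529e-05,
        1.27537806e+00, -1.45957009e-01]), 'qvel': array([-0.00136237,  0.00048148,  0.00044915, -0.00154763,  0.00082026,
        0.00029581]), 'joint_efforts': array([-1.21436555e-03, -4.31245637e+01, -2.44223785e+01,  7.15371617e-02,
        5.58959472e-02, -1.60667018e-04]), 'tool_pos': array([ 0.16248578, -0.49883271,  0.24305612]), 'tool_rot': array([-3.14010674e+00, -2.02917849e-04,  3.14717906e-01]), 'contact_force': array([ 0.36582174,  0.26821341, -0.3720296 ]), 'torque': array([-0.01455052,  0.00122351, -0.05717085]), 'grip_force': 0.0, 'opening': 0.09201355229651546} 0.017
top {'intrinsics': [[465.3132, 0.0, 280.1806], [0.0, 465.3132, 218.9565], [0.0, 0.0, 1.0]], 'xyz': [0.4224, 0.0154, 0.9962], 'rotation': [0.1381, -0.0166, -1.5471]}
scene {'intrinsics': [[390.0758, 0.0, 283.8987], [0.0, 390.0758, 211.9222], [0.0, 0.0, 1.0]], 'xyz': [0.9892, 0.3848, 0.5917], 'rotation': [0.808, 0.0024, 2.2754]}
wrist {'intrinsics': [[324.741, 0.0, 278.894], [0.0, 324.741, 212.0906], [0.0, 0.0, 1.0]], 'T_tool_cam': [[-0.0001, 0.9655, 0.2604, 0.0693], [1.0, -0.0002, 0.0014, 0.0009], [0.0014, 0.2604, -0.9655, -0.1416], [0.0, 0.0, 0.0, 1.0]], 'rotation': [[0.3095, 0.9179, 0.2482], [-0.9509, 0.2995, 0.078], [-0.0028, -0.2601, 0.9656]], 'xyz': [0.2287, -0.4784, 0.3847]}
```

```bash
python3 - <<'E'
s=open('h.py').read()
s=s.replace("    return c\ndef save","    else:\n        from scipy.spatial.transform import Rotation as R\n        c['rotation']=R.from_euler('xyz',c['rotation']).as_matrix()\n    return c\ndef save",1)
open('h.py','w').write(s)
E
```

```text
(no output)
```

View pics/top0.png

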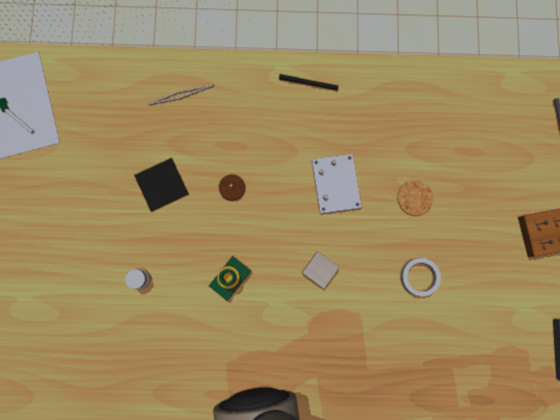

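View pics/scene0.png

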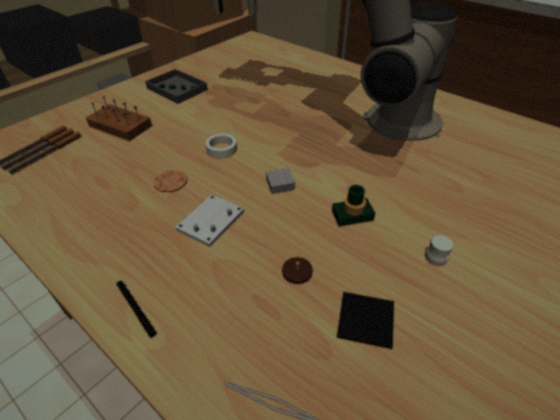

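```bash
python3 - <<'E'
from h import *
t=cam('top'); s=cam('scene')
P={'pad':((162,184.5),.006),'stand':((232,187),.01),'nest':((337,184),.012),'coaster':((415,198),.006),'tape':((421,278),.025),'jar':((138,279),.045),'steel':((320.5,270),.024),'wax':((230.5,278),.024),'tube':((228.5,278),.076)}
S={'pad':(366,319),'stand':(297.5,270),'coaster':(171,181),'tape':(221,145),'steel':(280,178),'nest':(210.5,218)}
for k,(u,z) in P.items():
    p=onz(t,u,z); print(k,np.round(p,4), 'r %.3f'%np.hypot(*p[:2]), np.round(proj(s,p)), np.round(meet(t,u,s,S[k])[0],4) if k in S else '')
a=cv2.resize(t['pixels'][130:310,120:450],None,fx=2.4,fy=2.4,interpolation=cv2.INTER_CUBIC)
cv2.imwrite('pics/topcrop.png',np.clip(a[:,:,::-1].astype(float)*1.6,0,255))
E
```

```text
pad [0.629  0.2594 0.006 ] r 0.680 [366. 317.] [0.63   0.2607 0.001 ]
stand [0.6267 0.1078 0.01  ] r 0.636 [297. 268.] [0.6273 0.1084 0.0062]
nest [ 0.6391 -0.1188  0.012 ] r 0.650 [211. 216.] [ 0.64   -0.1194  0.0078]
coaster [ 0.614  -0.2897  0.006 ] r 0.679 [171. 180.] [ 0.614  -0.2899  0.0036]
tape [ 0.4413 -0.2936  0.025 ] r 0.530 [222. 142.] [ 0.4419 -0.2977  0.0133]
jar [0.4252 0.2866 0.045 ] r 0.513 [439. 241.] 
steel [ 0.4529 -0.084   0.024 ] r 0.461 [280. 177.] [ 0.4531 -0.0845  0.0203]
wax [0.4319 0.1023 0.024 ] r 0.444 [353. 207.] 
tube [0.4313 0.1016 0.076 ] r 0.443 [356. 188.] [ WARN:0@0.628] global loadsave.cpp:1063 imwrite_ Unsupported depth image for selected encoder is fallbacked to CV_8U.
```

View pics/topcrop.png

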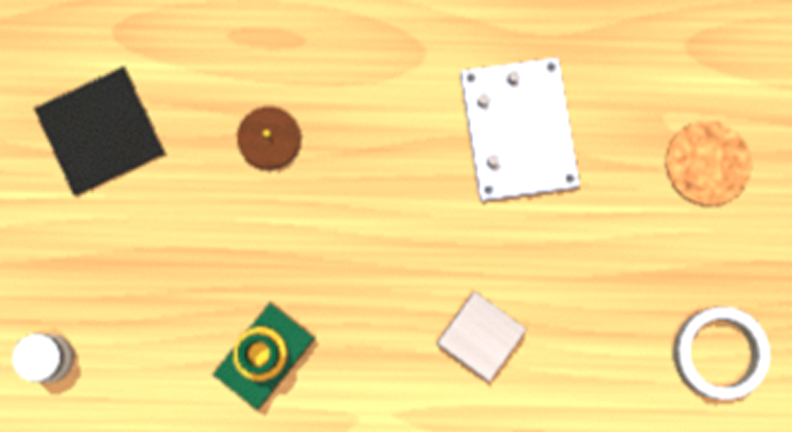

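The wax block carries the tin and tube. Pile at top (230,278), steel block at (320,270), pad (162,184), stand (232,187), nest (337,184) with side pins on its left and the end pin at its upper end, coaster (415,198).

>>> step_arm([
  [[0.8,-0.5,-0.2],0.1],
  [[8.87,-5.85,-0.95],0.315],
  [[8.87,-5.85,-0.95],0.315],
  [[8.87,-5.85,-0.95],0.315],
  [[8.87,-5.85,-0.95],0.315],
  [[8.87,-5.85,-0.95],0.315],
  [[8.87,-5.85,-0.95],0.315],
  [[8.87,-5.85,-0.95],0.315],
  [[8.87,-5.85,-0.95],0.315],
  [[8.87,-5.85,-0.95],0.315],
])

```text
time: 1.5
tool_pos: [0.5458, -0.018, 0.299]
tool_rot: [3.141, -0.0, -0.0]
contact_force: [0.1, -1.0, 0.9]
opening: 0.0918
grip_force: 0.0
```

>>> step_arm([
  [[0,0,0],0],
  [[0,0,0],0],
])

```text
time: 1.75
tool_pos: [0.5444, -0.0199, 0.2983]
tool_rot: [3.141, 0.001, 0.001]
contact_force: [-1.3, 0.5, -0.6]
opening: 0.0915
grip_force: 0.0
```

```bash
python3 - <<'E'
from h import *
import pickle
c=cam('wrist'); save(c,'w1.png'); pickle.dump(c,open('w1.pkl','wb'))
E
```

```text
(no output)
```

View pics/w1.png

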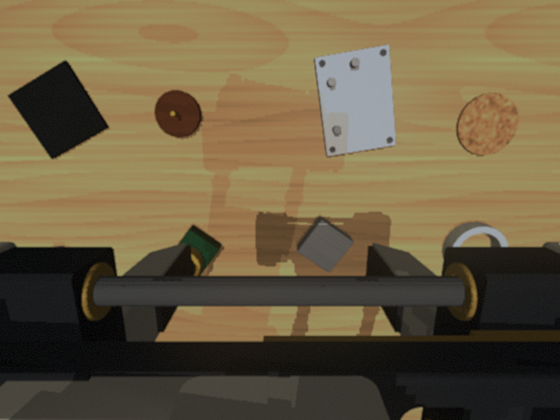

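>>> step_arm([
  [[-0.4,-0.5,0.4],0],
  [[-1,-1.5,0.8],0],
  [[-1,-2,0.8],0],
  [[-1,-2,0.8],0],
  [[-1,-2,0.8],0],
  [[-1,-2,0.8],0],
])

```text
time: 2.55
tool_pos: [0.4852, 0.0987, 0.2511]
tool_rot: [3.141, -0.001, -0.002]
contact_force: [0.3, -0.4, 0.5]
opening: 0.0919
grip_force: 0.0
```

```bash
python3 - <<'E'
from h import *
import pickle
c=cam('wrist'); save(c,'w2.png'); pickle.dump(c,open('w2.pkl','wb')); print(robot.observe()['tool_pos'])
E
```

```text
[0.48514531 0.09881973 0.25096926]
```

View pics/w2.png

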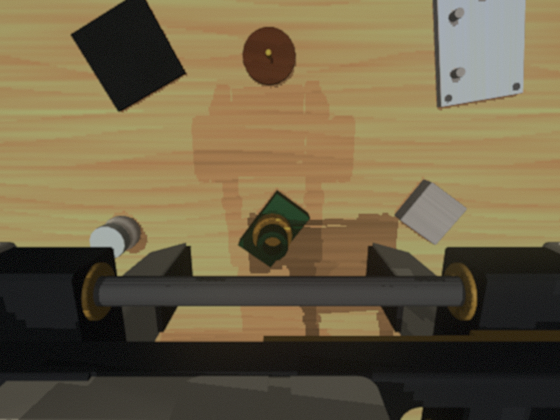

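w1 shows pad (58,110), stand (178,114), nest (355,100) with pins (355,64),(332,83),(337,130), coaster (487,125); w2 shows the tube top at (272,241), wax block corners (275,192),(308,217),(240,226), and steel (432,212).

```bash
cat > seg.py <<'E'
from h import *
import pickle
def mask(c,kind,roi):
    x0,y0,x1,y1=roi; hsv=cv2.cvtColor(c['pixels'],cv2.COLOR_RGB2HSV).astype(int); H,S,V=hsv[...,0],hsv[...,1],hsv[...,2]
    m={'dark':V<60,'brown':(V<115)&(S>110)&((H<12)|(H>170)),'grey':(S<60)&(V>75),'green':(H>40)&(H<95)&(S>80),'cork':(H<13)&(S>90)&(V>140)}[kind]
    o=np.zeros(m.shape,np.uint8); o[y0:y1,x0:x1]=m[y0:y1,x0:x1]*255
    o=cv2.morphologyEx(o,cv2.MORPH_CLOSE,np.ones((5,5)))
    cs,_=cv2.findContours(o,cv2.RETR_EXTERNAL,cv2.CHAIN_APPROX_NONE)
    return max(cs,key=cv2.contourArea)
def rect(c,kind,roi,z):  # contour cast to plane z, then min area rect
    k=mask(c,kind,roi)[:,0,:]; p=np.array([onz(c,(u,v),z)[:2] for u,v in k]).astype(np.float32)
    (cx,cy),(w,h),a=cv2.minAreaRect((p*1000)); return np.round([cx,cy,w,h,a],1)
def circ(c,kind,roi,z):
    k=mask(c,kind,roi)[:,0,:]; p=np.array([onz(c,(u,v),z)[:2] for u,v in k]).astype(np.float32)*1000
    e=cv2.fitEllipse(p); return np.round([*e[0],*e[1]],1)
def cen(c,kind,roi):
    m=cv2.moments(mask(c,kind,roi)); return m['m10']/m['m00'],m['m01']/m['m00']
E
python3 - <<'E'
from seg import *
T=cam('top'); A=pickle.load(open('w1.pkl','rb')); B=pickle.load(open('w2.pkl','rb'))
R={'pad':('dark',.006,rect,[(130,150,195,215),(0,50,115,170),(60,0,195,120)]),
'stand':('brown',.01,circ,[(210,165,255,210),(140,80,215,150),(230,15,310,95)]),
'nest':('grey',.012,rect,[(305,145,370,225),(305,35,405,165),None]),
'coaster':('cork',.006,circ,[(390,170,440,225),(445,85,530,165),None]),
'steel':('grey',.024,rect,[(295,245,345,295),None,(390,175,475,248)]),
'wax':('green',.024,rect,[(205,250,255,305),None,None])}
for k,(kind,z,f,rois) in R.items():
    L=[]
    for c,r,n in zip((T,A,B),rois,'TAB'):
        if r:
            print(k,n,f(c,kind,r,z)); L.append((c,cen(c,kind,r)))
    for i in range(len(L)-1):
        p,g=meet(*L[i],*L[-1]); print('   tri',np.round(p*1000,1),'gap',round(g*1000,1))
pins={'end':((335,162.5),(355,63)),'s+':((321.5,172),(332,82)),'s-':((325.5,197.5),(337,130))}
for k,(u,v) in pins.items(): p,g=meet(T,u,A,v);print(k,np.round(p*1000,1),round(g*1000,1))
E
```

```text
pad T [634.6 294.3  58.3 145.1  46.8]
pad A [629.8 261.   89.3  90.1  27.3]
pad B [630.2 261.2  90.7  89.8  27.3]
   tri [649.3 278.2 -23.2] gap 25.4
   tri [631.6 262.8   3.2] gap 0.1Traceback (most recent call last):
  File "<stdin>", line 13, in <module>
  File "seg.py", line 14, in circ
    k=mask(c,kind,roi)[:,0,:]; p=np.array([onz(c,(u,v),z)[:2] for u,v in k]).astype(np.float32)*1000
      ~~~~^^^^^^^^^^^^
  File "seg.py", line 9, in mask
    return max(cs,key=cv2.contourArea)
ValueError: max() iterable argument is empty
```

```bash
python3 - <<'E'
import re
s=open('seg.py').read(); s=s.replace("(V<115)&(S>110)&((H<12)|(H>170))","(V<125)&(S>80)&((H<11)|(H>170))"); open('seg.py','w').write(s)
from seg import *
T=cam('top'); T['pixels']=cv2.imread('pics/top0.png')[:,:,::-1].copy(); pickle.dump(T,open('t0.pkl','wb'))
A=pickle.load(open('w1.pkl','rb')); B=pickle.load(open('w2.pkl','rb'))
for c,pts in ((T,[(225,187),(412,200),(335,185),(320,270),(218,288),(300,187)]),(A,[(170,110),(487,125),(370,110),(325,245),(430,130)]),(B,[(260,65),(430,212),(355,130),(255,225)])):
    print([cv2.cvtColor(c['pixels'],cv2.COLOR_RGB2HSV)[v,u].tolist() for u,v in pts])
R={'pad':('dark',.006,rect,[(130,150,195,215),(0,50,115,170),(60,0,195,120)]),
'stand':('brown',.01,circ,[(210,165,255,210),(140,80,215,150),(230,15,310,95)]),
'nest':('grey',.012,rect,[(305,145,370,225),(305,35,405,165),None]),
'coaster':('cork',.006,circ,[(390,170,440,225),(445,85,530,165),None]),
'steel':('grey',.024,rect,[(295,245,345,295),None,(390,175,475,248)]),
'wax':('green',.024,rect,[(205,250,255,305),None,None])}
for k,(kind,z,f,rois) in R.items():
    L=[]
    for c,r,n in zip((T,A,B),rois,'TAB'):
        try:
            if r: print(k,n,f(c,kind,r,z)); L.append((c,cen(c,kind,r)))
        except ValueError: print(k,n,'none')
    for i in range(len(L)-1):
        p,g=meet(*L[i],*L[-1]); print('   tri',np.round(p*1000,1),'gap',round(g*1000,1))
pins={'end':((335,162.5),(355,63)),'s+':((321.5,172),(332,82)),'s-':((325.5,197.5),(337,130)),'standpin':((231.5,185.5),(172,113))}
for k,(u,v) in pins.items(): p,g=meet(T,u,A,v);print(k,np.round(p*1000,1),round(g*1000,1))
p,g=meet(T,(228.5,277.5),B,(272,241)); print('tube',p,g)
E
```

```text
[[11, 168, 85], [15, 144, 166], [114, 21, 178], [9, 21, 158], [76, 186, 74], [18, 125, 165]]
[[11, 178, 70], [14, 141, 148], [106, 22, 173], [15, 27, 93], [18, 121, 154]]
[[11, 166, 80], [16, 22, 148], [21, 108, 165], [22, 153, 60]]
pad T [629.4 261.4  87.7  87.4  27.4]
pad A [629.8 261.   89.3  90.1  27.3]
pad B [630.2 261.2  90.7  89.8  27.3]
   tri [630.4 262.1   4.5] gap 1.7
   tri [631.6 262.8   3.2] gap 0.1
stand T [625.9 108.5  49.4  50.5]
stand A [626.6 108.1  52.1  54. ]
stand B [627.9 110.5  47.9  53.6]
   tri [636.6 112.8 -37.5] gap 2.0
   tri [628.3 110.4   5. ] gap 2.6
nest T [ 641.1 -116.6  121.3   91.1    9.4]
nest A [ 640.1 -117.   120.6   91.     9.5]
   tri [ 643.8 -119.1   -1.1] gap 1.4
coaster T none
coaster A none
steel T [453.4 -83.5  56.   56.7  54.9]
steel B [453.1 -82.5  57.3  55.4  55.1]
   tri [453.2 -83.6  22.4] gap 0.0
wax T [432.1 104.6  48.5  77.6  53.3]
end [ 686.1 -113.4   12.2] 1.7
s+ [663.  -84.4  19.3] 0.5
s- [606.9 -93.   21.7] 0.2
standpin [626.1 107.5  32. ] 1.8
tube [0.43222833 0.1044837  0.05848659] 0.0025342868502029495
```

>>> step_arm([
  [[-0.4,-0.03,0.3],0.15],
  [[-0.9,-0.07,0.85],0.33],
  [[-0.9,-0.07,0.85],0.5],
  [[-0.9,-0.07,0.85],0.64],
  [[-0.9,-0.07,0.85],0.64],
  [[-0.9,-0.07,0.85],0.64],
])

```text
time: 3.45
tool_pos: [0.4309, 0.1042, 0.1998]
tool_rot: [3.142, -0.0, -0.638]
contact_force: [0.1, 0.4, 0.2]
opening: 0.0919
grip_force: 0.0
```

```bash
sed -i 's/(H<13)&(S>90)&(V>140)/(H<=16)\&(S>115)\&(V>100)/' seg.py; python3 - <<'E'
from seg import *
c=cam('wrist'); save(c,'w3.png'); pickle.dump(c,open('w3.pkl','wb')); s=robot.observe(); print(s['tool_pos'],s['tool_rot'])
T=pickle.load(open('t0.pkl','rb')); A=pickle.load(open('w1.pkl','rb'))
for c,r in ((T,(390,170,440,225)),(A,(445,85,530,165))): print('coaster',circ(c,'cork',r,.006), cen(c,'cork',r))
p,g=meet(T,cen(T,'cork',(390,170,440,225)),A,cen(A,'cork',(445,85,530,165))); print(p,g)
E
```

```text
[0.43089586 0.10420968 0.19982437] [ 3.14155021e+00 -1.22935211e-04 -6.38291166e-01]
coaster [ 615.4 -287.    73.4   84. ] (414.33966913058777, 197.72685674058428)
coaster [ 615.  -285.7   72.    88.9] (486.73485915492955, 123.52288732394366)
[ 0.6146911  -0.28840288  0.00551755] 0.00011419286785448881
```

View pics/w3.png

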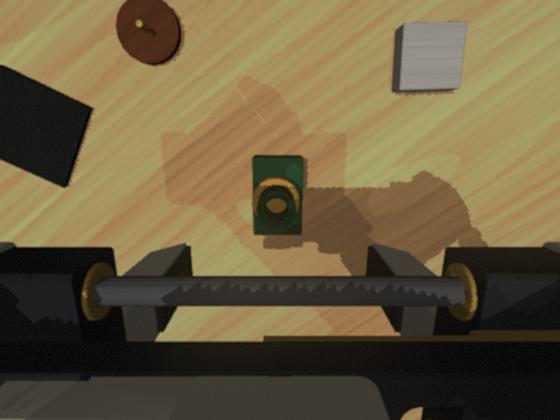

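Looking straight down: wax block top spans (252..302, 155..235) square to the image; tube top centre about (277,206) with tin ring just above it.

```bash
cat > go.py <<'E'
import sys
from h import *
def go(x,y,z,yaw):
    s=robot.observe(); p=s['tool_pos']; a=s['tool_rot'][2]; d=np.array([x,y,z])-p; c,sn=np.cos(a),np.sin(a)
    print('units',np.round([(d[0]*c+d[1]*sn)/.06,(d[0]*sn-d[1]*c)/.06,-d[2]/.06],2),'spin',round((a-yaw+np.pi)%(2*np.pi)-np.pi,3),'dist',round(np.linalg.norm(d),3),'t',round(s['time'],2))
if __name__=='__main__': go(*map(float,sys.argv[1:5]))
E
python3 - <<'E'
from seg import *
from go import go
C=pickle.load(open('w3.pkl','rb'));T=pickle.load(open('t0.pkl','rb'))
print('tube',onz(C,(277,206),.076), onz(T,(228.5,277.5),.076), onz(C,(277,178),.046))
print(meet(C,(277,206),T,(228.5,277.5)))
print('wax',rect(C,'green',(240,145,315,245),.024))
for u in ((277,195),(253,155),(302,155),(302,235),(252,235)): print(onz(C,u,.024))
p=onz(C,(277,206),.076); go(p[0],p[1],.068,-.638)
E
```

```text
tube [0.43440493 0.10263149 0.076     ] [0.4322669  0.10159044 0.076     ] [0.44970987 0.09148984 0.046     ]
(array([0.43257929, 0.10312704, 0.06780484]), np.float64(0.0015945773081588123))
wax [418.5 115.1  47.1  43.1  53.5]
[0.43323159 0.10392487 0.024     ]
[0.47873908 0.09899123 0.024     ]
[0.45053014 0.06094034 0.024     ]
[0.38402235 0.10836383 0.024     ]
[0.41475462 0.14983761 0.024     ]
units [ 0.06 -0.01  2.2 ] spin -0.0 dist 0.132 t 3.5
```

>>> step_arm([
  [[0.02,0,0.5],0],
  [[0.04,0,1.4],0],
  [[0.04,0,2.0],0],
  [[0.04,0,2.2],0],
  [[0.04,0,2.2],0],
])

```text
time: 4.12
tool_pos: [0.4329, 0.1029, 0.0678]
tool_rot: [3.141, 0.0, -0.64]
contact_force: [0.4, 0.2, 0.9]
opening: 0.0917
grip_force: 0.0
```

>>> step_arm([
  [[0,0,0],0],
  [[0,0,0],0],
  [[0,0,0],0],
  [[0,0,0],0],
  [[0,0,0],0],
  [[0,0,0],0],
], hand=255, squeeze=8)

```text
time: 4.88
tool_pos: [0.4327, 0.1029, 0.0678]
tool_rot: [3.142, -0.0, -0.64]
contact_force: [0.5, 0.6, -0.5]
opening: 0.0361
grip_force: 0.1
```

>>> step_arm([
  [[0,0,0],0],
  [[0,0,0],0],
  [[0,0,0],0],
])

```text
time: 5.25
tool_pos: [0.4327, 0.1029, 0.0678]
tool_rot: [3.142, -0.0, -0.64]
contact_force: [0.6, -0.1, 0.4]
opening: 0.0329
grip_force: 8.0
```

>>> step_arm([
  [[0,0,-0.2],0],
  [[0,0,-0.7],0],
  [[0,0,-1.2],0],
  [[0,0,-1.2],0],
  [[0,0,-1.2],0],
])

```text
time: 5.88
tool_pos: [0.4323, 0.1029, 0.1396]
tool_rot: [3.141, 0.0, -0.64]
contact_force: [-0.1, 0.3, -0.2]
opening: 0.033
grip_force: 8.0
```

```bash
python3 - <<'E'
from seg import *
from go import go
c=cam('wrist'); save(c,'w4.png'); pickle.dump(c,open('w4.pkl','wb')); 
go(.6268,.1088,.14,-.638)
print(robot.observe()['opening'])
E
```

```text
units [ 2.54 -2.02 -0.01] spin -0.002 dist 0.195 t 5.92
0.03292410341037227
```

View pics/w4.png

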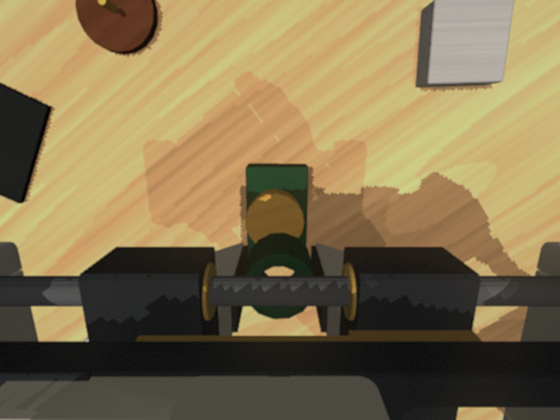

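The tube is held (top hole about (279,271)), and the tin stands alone on the wax block with its lid centre about (275,219).

```bash
python3 - <<'E'
from seg import *
c=pickle.load(open('w4.pkl','rb')); T=pickle.load(open('t0.pkl','rb'))
p=onz(c,(279,271),.1478); print('tube top',p,'tcp .4323 .1029')
h=cv2.cvtColor(c['pixels'],cv2.COLOR_RGB2HSV)
print([h[v,u].tolist() for u,v in ((275,215),(265,225),(285,200),(275,180))])
print('tin', onz(c,(275,219),.046), onz(c,(245,220),.046),onz(c,(304,220),.046),onz(c,(275,190),.046))
A=pickle.load(open('w1.pkl','rb'));B=pickle.load(open('w2.pkl','rb'))
for q in ((.627,.109,.010),(.627,.109,.028)): print(proj(T,q),proj(A,q),proj(B,q))
E
```

```text
tube top [0.43722541 0.09805809 0.1478    ] tcp .4323 .1029
[[19, 169, 116], [18, 169, 116], [18, 165, 119], [61, 98, 70]]
tin [0.43447318 0.10389543 0.046     ] [0.44737914 0.12253827 0.046     ] [0.4207604 0.0868044 0.046    ] [0.45228306 0.09053735 0.046     ]
[231.43769116 186.86322242] [176.77049099 113.37195726] [268.47112296  55.26743107]
[230.69738894 185.11352213] [172.2560239  112.90649823] [267.91065412  51.6530184 ]
```

```bash
python3 - <<'E'
from seg import *
c=pickle.load(open('w4.pkl','rb'))
p=onz(c,(279,233),.1478); print(p, p[:2]-.017*np.array([.802,-.597]))
g=c['pixels'][225:325,279]; print([tuple(x) for x in g[::3].tolist()])
E
```

```text
[0.4516035  0.08734622 0.1478    ] [0.4379695  0.09749522]
[(112, 83, 38), (113, 84, 39), (114, 84, 37), (32, 34, 20), (26, 30, 16), (29, 31, 17), (26, 30, 19), (27, 31, 19), (26, 32, 16), (23, 30, 15), (28, 44, 28), (22, 37, 21), (25, 39, 23), (20, 33, 20), (174, 145, 95), (200, 163, 107), (203, 167, 111), (90, 75, 52), (58, 60, 56), (57, 57, 54), (51, 49, 46), (51, 49, 47), (56, 53, 51), (53, 52, 48), (51, 50, 45), (54, 53, 49), (52, 50, 46), (39, 41, 33), (27, 42, 25), (29, 42, 26), (27, 41, 25), (105, 93, 61), (202, 164, 109), (201, 164, 108)]
```

```bash
python3 - <<'E'
from seg import *
c=pickle.load(open('w4.pkl','rb'))
a=onz(c,(279,254.5),.1478); b=onz(c,(279,317),.1478); q=onz(c,(279,233.5),.1178); print(a,b,np.linalg.norm(a-b),(a+b)/2, q[:2]-.017*np.array([.802,-.597]))
E
python3 go.py .6268 .1088 .14 -.638
```

```text
[0.44358472 0.09332032 0.1478    ] [0.41848242 0.11202185 0.1478    ] 0.03130291267733894 [0.43103357 0.10267108 0.1478    ] [0.42953289 0.10378737]
units [ 2.54 -2.02 -0.01] spin -0.002 dist 0.195 t 5.92
```

>>> step_arm([
  [[0.4,-0.3,0],0],
  [[1.1,-0.9,0],0],
  [[1.8,-1.45,0],0],
  [[2.4,-1.9,0],0],
  [[2.56,-2.02,0],0],
  [[2.56,-2.02,0],0],
  [[2.56,-2.02,0],0],
])

```text
time: 6.8
tool_pos: [0.6272, 0.1084, 0.1388]
tool_rot: [3.14, 0.002, -0.64]
contact_force: [0.1, 0.5, -0.3]
opening: 0.033
grip_force: 8.0
```

```bash
python3 go.py .6268 .1088 .0328 -.638
```

```text
units [-0.01 -0.    1.77] spin -0.002 dist 0.106 t 6.8
```

>>> step_arm([
  [[0,0,0.4],0],
  [[0,0,1.0],0],
  [[0,0,1.5],0],
  [[0,0,1.7],0],
  [[0,0,1.77],0],
  [[0,0,1.77],0],
])

```text
time: 7.55
tool_pos: [0.6287, 0.1084, 0.0345]
tool_rot: [-3.141, -0.001, -0.64]
contact_force: [1.4, 0.3, -0.6]
opening: 0.033
grip_force: 8.0
```

>>> step_arm([
  [[0,0,0],0],
  [[0,0,0],0],
  [[0,0,0],0],
  [[0,0,0],0],
], hand=90)

```text
time: 8.05
tool_pos: [0.6284, 0.1084, 0.0338]
tool_rot: [-3.141, -0.0, -0.64]
contact_force: [-0.0, 0.3, -0.8]
opening: 0.0593
grip_force: 0.0
```

>>> step_arm([
  [[0,0,-0.4],0],
  [[0,0,-1.2],0],
  [[0,0,-2.0],0],
  [[0,0,-2.0],0],
], hand=0)

```text
time: 8.55
tool_pos: [0.6307, 0.1085, 0.1584]
tool_rot: [-3.136, -0.007, -0.64]
contact_force: [-0.6, -0.5, -1.0]
opening: 0.0908
grip_force: 0.0
```

```bash
python3 - <<'E'
from seg import *
from go import go
c=cam('wrist'); save(c,'w5.png'); pickle.dump(c,open('w5.pkl','wb'))
print(proj(c,(.627,.109,.04)))
go(.4345,.1039,.14,-.638)
E
```

```text
[280.97526917 216.6198654 ]
units [-2.56  2.    0.26] spin -0.002 dist 0.195 t 8.6
```

View pics/w5.png

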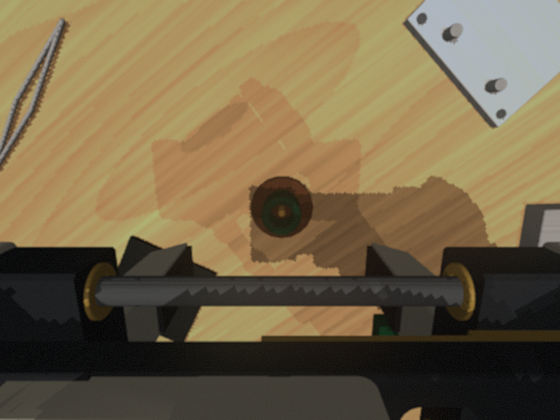

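The tube stands on the stand with the pin in its hole at (281,212). On to the tin.

>>> step_arm([
  [[-0.4,0.3,0],0],
  [[-1.1,0.9,0.1],0],
  [[-1.9,1.5,0.2],0],
  [[-2.4,1.9,0.26],0],
  [[-2.56,2.0,0.26],0],
  [[-2.56,2.0,0.26],0],
])

```text
time: 9.35
tool_pos: [0.4338, 0.104, 0.1379]
tool_rot: [-3.142, -0.0, -0.64]
contact_force: [0.9, -0.0, 0.8]
opening: 0.0919
grip_force: 0.0
```

```bash
python3 - <<'E'
from seg import *
from go import go
c=cam('wrist'); save(c,'w6.png'); pickle.dump(c,open('w6.pkl','wb'))
hsv=cv2.cvtColor(c['pixels'],cv2.COLOR_RGB2HSV).astype(int)[:245]; H,S,V=np.moveaxis(hsv,2,0)
g=(H>35)&(H<95)&(S>70)&(V<110)
print('green bbox',[ (x.min(),x.max()) for x in np.where(g)])
b=np.zeros(H.shape,np.uint8); b[150:,235:325]=((H<25)&(S>140)&(V<150))[150:,235:325]
b=cv2.morphologyEx(b,cv2.MORPH_OPEN,np.ones((3,3)));cs=max(cv2.findContours(b,0,1)[0],key=cv2.contourArea); print(cv2.boundingRect(cs),cv2.minEnclosingCircle(cs))
(u,v),r=cv2.minEnclosingCircle(cs); p=onz(c,(u,v),.046); print(p,np.linalg.norm(p-onz(c,(u+r,v),.046)))
go(.4345,.1039,.044,-.638)
E
```

```text
green bbox [(np.int64(0), np.int64(244)), (np.int64(0), np.int64(309))]
(247, 191, 60, 54) ((276.7601318359375, 220.7583770751953), 30.75431251525879)
[0.43454223 0.10444681 0.046     ] 0.023068514937313194
units [-0.    0.    1.57] spin -0.002 dist 0.094 t 9.4
```

>>> step_arm([
  [[0,0,0.4],0],
  [[0,0,1.0],0],
  [[0,0,1.4],0],
  [[0,0,1.55],0],
  [[0,0,1.55],0],
])

```text
time: 10.02
tool_pos: [0.4341, 0.1038, 0.0447]
tool_rot: [3.141, 0.0, -0.64]
contact_force: [0.2, 0.1, 0.5]
opening: 0.0918
grip_force: 0.0
```

>>> step_arm([
  [[0,0,0],0],
  [[0,0,0],0],
  [[0,0,0],0],
  [[0,0,0],0],
  [[0,0,0],0],
  [[0,0,0],0],
  [[0,0,0],0],
  [[0,0,0],0],
], hand=255, squeeze=10)

```text
time: 11.02
tool_pos: [0.4335, 0.1039, 0.0451]
tool_rot: [-3.141, -0.0, -0.64]
contact_force: [-0.2, 1.8, 2.9]
opening: 0.0439
grip_force: 10.0
```

>>> step_arm([
  [[0,0,-0.1],0],
  [[0,0,-0.5],0],
  [[0,0,-1.0],0],
  [[0,0,-1.2],0],
  [[0,0,-1.2],0],
])

```text
time: 11.65
tool_pos: [0.4337, 0.1039, 0.1174]
tool_rot: [-3.141, -0.001, -0.64]
contact_force: [-0.6, -0.2, -1.2]
opening: 0.0435
grip_force: 10.0
```

```bash
python3 go.py .6145 -.2875 .115 -.638; python3 - <<'E'
from h import *
c=cam('wrist'); save(c,'w7.png')
E
```

```text
units [6.31 3.43 0.04] spin -0.002 dist 0.431 t 11.65
```

View pics/w7.png

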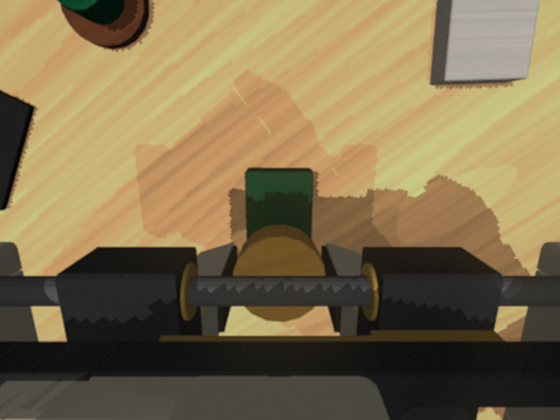

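Tin held upright (lid centre ~(279,273)); wax block undisturbed.

>>> step_arm([
  [[0.3,0.15,0],0],
  [[0.9,0.5,0],0],
  [[1.7,0.92,0],0],
  [[2.5,1.36,0],0],
  [[3.3,1.8,0],0],
  [[4.1,2.23,0],0],
  [[4.9,2.66,0],0],
  [[5.6,3.04,0],0],
  [[6.1,3.32,0],0],
  [[6.31,3.43,0],0],
])

```text
time: 12.95
tool_pos: [0.6137, -0.2891, 0.1144]
tool_rot: [3.141, 0.003, -0.642]
contact_force: [0.6, -0.1, -1.0]
opening: 0.0439
grip_force: 10.0
```

>>> step_arm([
  [[0,0,0],0],
  [[0,0,0],0],
])

```text
time: 13.2
tool_pos: [0.6134, -0.2863, 0.1158]
tool_rot: [3.141, 0.002, -0.64]
contact_force: [0.1, 0.5, -1.0]
opening: 0.044
grip_force: 10.0
```

```bash
python3 go.py .6145 -.2875 .028 -.638; python3 - <<'E'
from seg import *
c=cam('wrist'); pickle.dump(c,open('w8.pkl','wb')); save(c,'w8.png')
k=mask(c,'cork',(200,120,360,245)); print(cv2.boundingRect(k))
p=robot.observe()['tool_pos']; print(p, proj(c,(.6145,-.2875,.006)))
a=np.array([np.cos(-.64),np.sin(-.64),0])
E
```

```text
units [0.03 0.01 1.46] spin -0.002 dist 0.088 t 13.2
(200, 120, 160, 125)
[ 0.6136687  -0.28624582  0.11630907] [278.3153422  212.52221367]
```

View pics/w8.png

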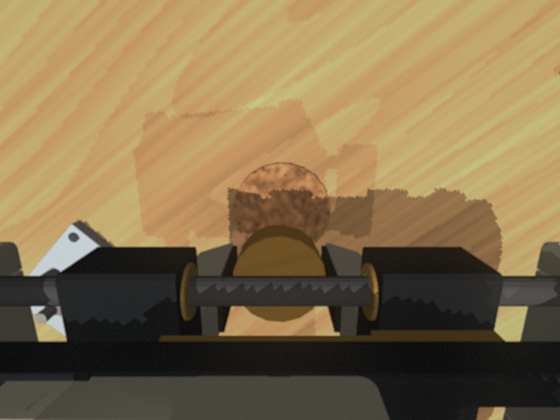

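Coaster far edge at (281,162), its sides at columns ~229 and ~329; tin lid in front.

```bash
python3 - <<'E'
from seg import *
c=pickle.load(open('w8.pkl','rb')); a=np.array([np.cos(-.64),np.sin(-.64),0])
p=onz(c,(279,162),.006); print(p-a*.039); l,r=onz(c,(228.5,210),.006),onz(c,(329,210),.006); print((l+r)/2,np.linalg.norm(l-r))
# tin in hand: lid top z = tcp + .0013
s=.1163+.0013; f=onz(c,(279,225),s-.022);print('tin bottom-edge based',f-a*.022); f=onz(c,(279,321),s); print('tin back',f+a*.0225)
E
```

```text
[ 0.61522789 -0.28872141  0.006     ]
[ 0.61597395 -0.28902649  0.006     ] 0.08044276758535739
tin bottom-edge based [ 0.61085543 -0.28551524  0.0956    ]
tin back [ 0.61253841 -0.28678518  0.1176    ]
```

>>> step_arm([
  [[0.02,0,0.3],0],
  [[0.05,0,0.8],0],
  [[0.05,0,1.2],0],
  [[0.05,0,1.4],0],
  [[0.05,0,1.48],0],
  [[0.05,0,1.48],0],
  [[0.05,0,1.48],0],
])

```text
time: 14.12
tool_pos: [0.617, -0.2894, 0.0293]
tool_rot: [-3.142, -0.002, -0.64]
contact_force: [-0.2, -0.1, -0.8]
opening: 0.0432
grip_force: 10.0
```

>>> step_arm([
  [[0,0,0],0],
  [[0,0,0],0],
  [[0,0,0],0],
  [[0,0,0],0],
], hand=70)

```text
time: 14.62
tool_pos: [0.6165, -0.2891, 0.0283]
tool_rot: [3.142, -0.0, -0.64]
contact_force: [-0.6, 0.1, -0.8]
opening: 0.0664
grip_force: 0.0
```

>>> step_arm([
  [[0,0,-0.3],0],
  [[0,0,-1.0],0],
  [[0,0,-1.8],0],
  [[0,0,-2.2],0],
  [[0,0,-2.2],0],
], hand=0)

```text
time: 15.25
tool_pos: [0.6177, -0.2898, 0.164]
tool_rot: [-3.141, -0.007, -0.64]
contact_force: [-0.7, 0.0, 0.0]
opening: 0.0914
grip_force: 0.0
```

```bash
python3 go.py .453 -.083 .15 -.613; python3 - <<'E'
from seg import *
c=cam('wrist'); pickle.dump(c,open('w9.pkl','wb')); save(c,'w9.png')
print(robot.observe()['tool_pos'],proj(c,(.615,-.288,.028)),proj(c,(.615,-.288,.006)))
cv2.imwrite('pics/w9c.png',cv2.resize(c['pixels'][140:260,200:360,::-1],None,fx=4,fy=4))
E
```

```text
units [-4.26 -1.12  0.23] spin -0.027 dist 0.265 t 15.25
[ 0.61678039 -0.28925506  0.16153579] [278.31797507 211.23616396] [278.38954209 205.38811839]
```

View pics/w9c.png

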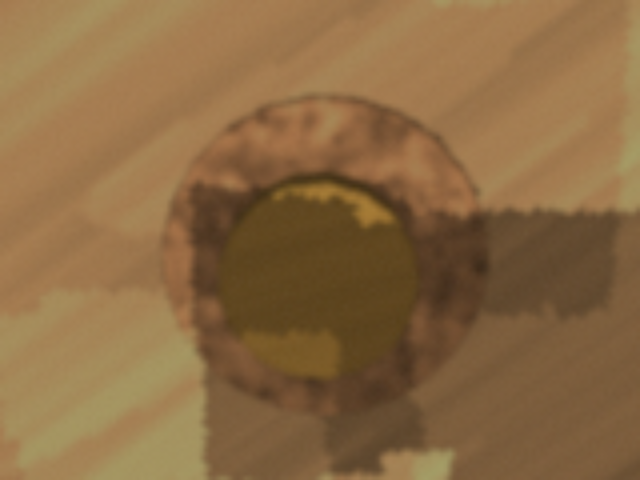

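Coaster centre in the full image ≈ (281.4,203.6); lid centre ≈ (279.6,209.5).

```bash
python3 - <<'E'
from seg import *
c=pickle.load(open('w9.pkl','rb'))
a=np.array([np.cos(-.64),np.sin(-.64),0])
print(onz(c,(281.1,203.6),.006),onz(c,(279.4,209.3),.028)); d=onz(c,(281.1,203.6),.006)-onz(c,(279.4,209.3),.028); print(d@a, d[0]*a[1]-d[1]*a[0])
E
```

```text
[ 0.61486325 -0.29110663  0.006     ] [ 0.61584637 -0.28982368  0.028     ]
-2.239034857541328e-05 0.0016161664083999736
```

Tin is centred within about 2 mm. Steel block next.

>>> step_arm([
  [[-0.4,-0.1,0],0],
  [[-1.3,-0.34,0.1],-0.02],
  [[-2.3,-0.6,0.2],-0.027],
  [[-3.3,-0.87,0.23],-0.027],
  [[-4.0,-1.05,0.23],-0.027],
  [[-4.26,-1.12,0.23],-0.027],
  [[-4.26,-1.12,0.23],-0.027],
  [[-4.26,-1.12,0.23],-0.027],
])

```text
time: 16.3
tool_pos: [0.4528, -0.0836, 0.1463]
tool_rot: [-3.142, -0.001, -0.614]
contact_force: [0.0, 0.2, -0.3]
opening: 0.0918
grip_force: 0.0
```

```bash
python3 - <<'E'
from seg import *
from go import go
c=cam('wrist'); pickle.dump(c,open('w10.pkl','wb')); save(c,'w10.png')
print(rect(c,'grey',(225,150,330,246),.024),cv2.boundingRect(mask(c,'grey',(225,150,330,246))))
go(.453,-.083,.021,-.611)
E
```

```text
[452.9 -84.2  55.4  54.7  54.8] (245, 178, 68, 64)
units [-0.   -0.01  2.09] spin -0.003 dist 0.125 t 16.35
```

View pics/w10.png

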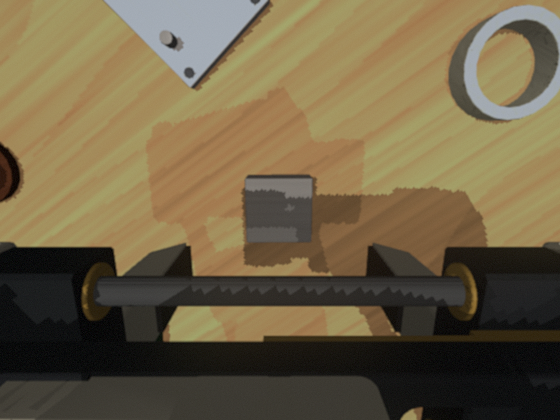

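Steel block square to the view at (246..313,177..242), between the fingers. Grasp it.

>>> step_arm([
  [[0,0,0.5],0],
  [[0,0.01,1.3],0],
  [[0,0.01,1.8],0],
  [[0,0.01,2.05],0],
  [[0,0.01,2.07],0],
  [[0,0.01,2.07],0],
])

```text
time: 17.1
tool_pos: [0.4519, -0.0836, 0.0224]
tool_rot: [-3.142, -0.001, -0.614]
contact_force: [-0.9, -0.4, 0.4]
opening: 0.0913
grip_force: 0.0
```

>>> step_arm([
  [[0,0,0],0],
  [[0,0,0],0],
  [[0,0,0],0],
  [[0,0,0],0],
  [[0,0,0],0],
  [[0,0,0],0],
  [[0,0,0],0],
], hand=255, squeeze=45)

```text
time: 17.98
tool_pos: [0.4515, -0.083, 0.0224]
tool_rot: [-3.141, -0.0, -0.613]
contact_force: [0.3, 2.1, 3.4]
opening: 0.0557
grip_force: 45.0
```

>>> step_arm([
  [[0,0,-0.1],0],
  [[0,0,-0.5],0],
  [[0,0,-1.2],0],
  [[0,0,-1.6],0],
  [[0,0,-1.6],0],
])

```text
time: 18.6
tool_pos: [0.4518, -0.0833, 0.1192]
tool_rot: [-3.141, -0.003, -0.613]
contact_force: [0.1, 1.1, -6.5]
opening: 0.0561
grip_force: 45.0
```

```bash
python3 go.py .6299 .2611 .117 -1.094; python3 - <<'E'
from seg import *
c=cam('wrist'); pickle.dump(c,open('w11.pkl','wb')); save(c,'w11.png')
E
```

```text
units [-0.87 -6.4   0.04] spin 0.481 dist 0.388 t 18.6
```

>>> step_arm([
  [[-0.03,-0.25,0],0.03],
  [[-0.11,-0.8,0],0.1],
  [[-0.21,-1.6,0],0.18],
  [[-0.32,-2.4,0],0.26],
  [[-0.43,-3.2,0],0.34],
  [[-0.54,-4.0,0],0.42],
  [[-0.65,-4.8,0],0.48],
  [[-0.76,-5.6,0],0.48],
  [[-0.85,-6.2,0],0.48],
  [[-0.87,-6.41,0],0.48],
])

```text
time: 19.9
tool_pos: [0.629, 0.2632, 0.1145]
tool_rot: [3.137, 0.001, -1.091]
contact_force: [-0.6, 0.1, -5.5]
opening: 0.0562
grip_force: 45.0
```

>>> step_arm([
  [[0,0,0],0],
  [[0,0,0],0],
  [[0,0,0],0],
])

```text
time: 20.27
tool_pos: [0.6298, 0.2603, 0.1181]
tool_rot: [3.141, -0.0, -1.095]
contact_force: [-0.8, 0.7, -6.3]
opening: 0.0556
grip_force: 45.0
```

```bash
python3 go.py .6291 .2627 .029 -1.094; python3 - <<'E'
from seg import *
c=cam('wrist'); pickle.dump(c,open('w12.pkl','wb')); save(c,'w12.png')
a=np.array([np.cos(-1.094),np.sin(-1.094),0])
k=mask(c,'dark',(200,110,360,240)); print(cv2.boundingRect(k))
p=[onz(c,u,.006) for u in k[:,0,:]]; print('far edge mid -45',p[int(np.argmin(k[:,0,1]))]-45e-3*a)
print(c['pixels'][150:260:4,260].sum(1),c['pixels'][150:260:4,300].sum(1))
print(c['pixels'][190,200:360:4].sum(1))
E
```

```text
units [-0.04 -0.01  1.49] spin -0.001 dist 0.089 t 20.27
(221, 161, 113, 50)
far edge mid -45 [0.66739815 0.28199064 0.006     ]
[490 484 411  95 104 109 102  94  91 103  96  93  82  93 128 197 197 230
 284 274 282 282 285 290 281 278 294 281] [491 495 509 107 112 106 105  98  94  91  89  92  90  80 122 192 194 229
 279 279 276 282 286 290 278 277 293 279]
[531 536 520 519 529 394 129 115  99 100 107  95  97  91  97  96  88  94
  94  83  96  88  83  85  93  89  90  87  88  96  91 102 103 104 290 300
 316 300 301 302]
```

View pics/w12.png

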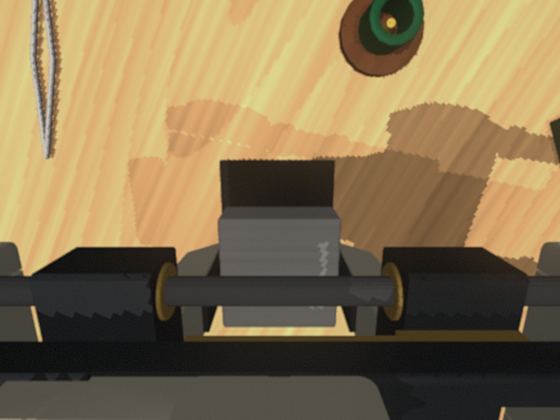

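Pad far edge at row 161, columns 221–334; the held block is parallel to it, columns 219–338, bottom front edge at row ~206, top front edge ~219.

```bash
python3 - <<'E'
from seg import *
c=pickle.load(open('w12.pkl','rb'))
a=np.array([np.cos(-1.095),np.sin(-1.095),0])
l,r=onz(c,(221,170),.006),onz(c,(334,170),.006); print(np.linalg.norm(l-r))
pad=onz(c,(277.5,161),.006)-45e-3*a; print('pad',pad)
t=.1181; b=onz(c,(279,206),t-.0224)-28e-3*a; b2=onz(c,(279,219),t+.0016)-28e-3*a; b3=onz(c,(279,326),t+.0016)+28e-3*a; print('block',b,b2,b3)
E
```

```text
0.08836908604412176
pad [0.62914279 0.26226554 0.006     ]
block [0.62976939 0.25865183 0.0957    ] [0.62978756 0.25865851 0.1197    ] [0.63020439 0.25780091 0.1197    ]
```

>>> step_arm([
  [[-0.02,0,0.3],0],
  [[-0.05,-0.02,0.8],0],
  [[-0.05,-0.02,1.2],0],
  [[-0.05,-0.02,1.4],0],
  [[-0.05,-0.02,1.47],0],
  [[-0.05,-0.02,1.47],0],
  [[-0.05,-0.02,1.47],0],
])

```text
time: 21.2
tool_pos: [0.6303, 0.2649, 0.0311]
tool_rot: [-3.14, -0.0, -1.093]
contact_force: [-0.3, 0.4, -6.0]
opening: 0.0556
grip_force: 45.0
```

>>> step_arm([
  [[0,0,0.01],0],
  [[0,0,0.02],0],
  [[0,0,0.02],0],
])

```text
time: 21.58
tool_pos: [0.6296, 0.2648, 0.0289]
tool_rot: [-3.142, -0.0, -1.093]
contact_force: [-0.3, 0.5, -6.3]
opening: 0.0554
grip_force: 45.0
```

>>> step_arm([
  [[0.02,0,0],0],
  [[0.02,0,0.01],0],
  [[0.02,0,0.02],0],
  [[0.02,0,0.02],0],
])

```text
time: 22.08
tool_pos: [0.6304, 0.2635, 0.0285]
tool_rot: [-3.141, -0.0, -1.093]
contact_force: [-2.9, -1.7, 2.6]
opening: 0.056
grip_force: 45.0
```

>>> step_arm([
  [[0,0,0],0],
  [[0,0,0],0],
  [[0,0,0],0],
  [[0,0,0],0],
], hand=50, squeeze=10)

```text
time: 22.58
tool_pos: [0.6303, 0.2638, 0.0275]
tool_rot: [-3.141, -0.0, -1.093]
contact_force: [0.8, -0.9, 0.1]
opening: 0.0738
grip_force: 0.0
```

>>> step_arm([
  [[0,0,-0.3],0],
  [[0,0,-1.0],0],
  [[0,0,-1.8],0],
  [[0,0,-2.2],0],
  [[0,0,-2.2],0],
  [[0,0,-2.2],0],
], hand=0)

```text
time: 23.32
tool_pos: [0.6296, 0.2635, 0.1587]
tool_rot: [3.14, 0.0, -1.093]
contact_force: [0.5, -0.2, -1.9]
opening: 0.092
grip_force: 0.0
```

```bash
python3 - <<'E'
from seg import *
from go import go
c=cam('wrist'); pickle.dump(c,open('w13.pkl','wb')); save(c,'w13.png')
print('pad',rect(c,'dark',(200,110,360,246),.006),'steel',rect(c,'grey',(200,110,360,246),.03),cv2.boundingRect(mask(c,'grey',(200,110,360,246))),cv2.boundingRect(mask(c,'dark',(200,110,360,246))))
go(.432,.1043,.15,-.640)
E
```

```text
pad [629.8 261.6  88.3  87.7  27.3] steel [630.5 261.7  54.6  54.9  27.3] (246, 175, 65, 63) (230, 153, 99, 93)
units [0.84 4.14 0.13] spin -0.453 dist 0.254 t 23.38
```

View pics/w13.png

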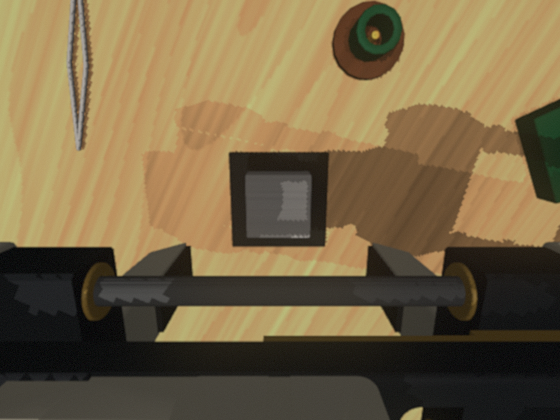

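The steel block sits square and central on the pad (centres agree within 1 mm). That was my last picture, so the rest goes by measured numbers. Now the wax block.

>>> step_arm([
  [[0.1,0.3,0],-0.05],
  [[0.2,1.1,0.1],-0.18],
  [[0.4,2.0,0.13],-0.33],
  [[0.6,3.0,0.13],-0.453],
  [[0.8,3.8,0.13],-0.453],
  [[0.84,4.14,0.13],-0.453],
  [[0.84,4.14,0.13],-0.453],
  [[0.84,4.14,0.13],-0.453],
])

```text
time: 24.38
tool_pos: [0.4335, 0.105, 0.1515]
tool_rot: [-3.142, 0.0, -0.64]
contact_force: [-0.2, -0.3, -0.6]
opening: 0.0921
grip_force: 0.0
```

```bash
python3 - <<'E'
from seg import *
from go import go
c=cam('wrist'); pickle.dump(c,open('w14.pkl','wb')); print(robot.observe()['tool_pos'])
hsv=cv2.cvtColor(c['pixels'],cv2.COLOR_RGB2HSV); print(hsv[160:256:6,278].tolist()); print(hsv[200,230:330:5].tolist())
print(rect(c,'green',(225,130,330,246),.024),cv2.boundingRect(mask(c,'green',(225,130,330,246))))
go(.432,.1043,.021,-.640)
E
```

```text
[0.43353317 0.10518732 0.15146671]
[[16, 126, 170], [58, 104, 59], [55, 110, 58], [60, 114, 58], [60, 97, 58], [44, 95, 35], [45, 127, 36], [43, 96, 37], [41, 147, 33], [43, 117, 35], [47, 105, 34], [53, 107, 43], [55, 102, 45], [56, 101, 43], [39, 98, 34], [42, 117, 37]]
[[16, 129, 172], [16, 129, 170], [16, 128, 169], [15, 128, 147], [17, 131, 74], [43, 107, 38], [42, 128, 34], [41, 107, 38], [45, 113, 36], [46, 106, 36], [45, 124, 33], [44, 114, 38], [62, 87, 47], [57, 101, 48], [62, 89, 46], [57, 99, 49], [15, 129, 105], [15, 130, 108], [16, 128, 106], [15, 130, 112]]
[435.  102.2  48.1  71.2  53.3] (251, 164, 58, 82)
units [-0.01  0.03  2.17] spin 0.0 dist 0.13 t 24.43
```

```bash
python3 - <<'E'
from seg import *
c=pickle.load(open('w14.pkl','rb')); a=np.array([np.cos(-.64),np.sin(-.64),0])
g=cv2.cvtColor(c['pixels'],cv2.COLOR_RGB2HSV)[158:180,270:290].mean(1).round().astype(int); print(g[:,2].tolist())
print(onz(c,(279.5,164),0)-a*.04, onz(c,(279.5,164),.024)-a*.04)
for v in (180,230):
    l,r=onz(c,(250.5,v),.024),onz(c,(309,v),.024); m=(l+r)/2; print(m,np.linalg.norm(l-r))
E
```

```text
[169, 170, 167, 135, 67, 30, 41, 53, 58, 59, 59, 59, 58, 59, 58, 58, 58, 58, 58, 58, 58, 57]
[0.42920618 0.10658918 0.        ] [0.43149216 0.10491459 0.024     ]
[0.45276474 0.08881657 0.024     ] 0.04890598457413971
[0.4174942  0.11506104 0.024     ] 0.05097674225791579
```

>>> step_arm([
  [[0,0.01,0.5],0],
  [[-0.03,0.02,1.3],0],
  [[-0.03,0.02,1.9],0],
  [[-0.03,0.02,2.12],0],
  [[-0.03,0.02,2.14],0],
  [[-0.03,0.02,2.14],0],
])

```text
time: 25.18
tool_pos: [0.4316, 0.1051, 0.0243]
tool_rot: [-3.14, -0.002, -0.64]
contact_force: [0.1, -0.1, -0.1]
opening: 0.0915
grip_force: 0.0
```

>>> step_arm([
  [[0,0,0],0],
  [[0,0,0],0],
  [[0,0,0],0],
  [[0,0,0],0],
  [[0,0,0],0],
  [[0,0,0],0],
  [[0,0,0],0],
], hand=255, squeeze=20)

```text
time: 26.05
tool_pos: [0.4307, 0.1049, 0.0235]
tool_rot: [-3.141, -0.0, -0.64]
contact_force: [-0.8, -0.0, 2.7]
opening: 0.0495
grip_force: 20.0
```

>>> step_arm([
  [[0,0,-0.1],0],
  [[0,0,-0.5],0],
  [[0,0,-1.2],0],
  [[0,0,-1.6],0],
  [[0,0,-1.6],0],
])

```text
time: 26.68
tool_pos: [0.4315, 0.1049, 0.1209]
tool_rot: [-3.139, -0.003, -0.64]
contact_force: [0.9, 0.1, -2.3]
opening: 0.0499
grip_force: 20.0
```

```bash
python3 - <<'E'
from seg import *
from go import go
c=cam('wrist'); pickle.dump(c,open('w15.pkl','wb')); s=robot.observe(); print(s['tool_pos'],s['opening'])
h=cv2.cvtColor(c['pixels'],cv2.COLOR_RGB2HSV)
print([(r,h[r,279].tolist()) for r in range(170,245,3)])
n=np.array([.6403,-.1168]); e=np.array([np.cos(.165),np.sin(.165)]); f=np.array([-e[1],e[0]])
t=n-.012*e-.010*f; print(t); go(t[0],t[1],.12,.165)
E
```

```text
[0.43064322 0.10485215 0.11957579] 0.0500426321587792
[(170, [16, 128, 210]), (173, [15, 127, 200]), (176, [16, 129, 210]), (179, [16, 126, 211]), (182, [16, 122, 213]), (185, [19, 123, 85]), (188, [32, 102, 40]), (191, [30, 103, 37]), (194, [55, 99, 59]), (197, [62, 107, 69]), (200, [65, 115, 69]), (203, [66, 120, 68]), (206, [65, 126, 67]), (209, [69, 131, 68]), (212, [67, 129, 67]), (215, [69, 145, 67]), (218, [68, 155, 66]), (221, [71, 151, 66]), (224, [71, 159, 64]), (227, [65, 130, 43]), (230, [66, 141, 38]), (233, [68, 148, 38]), (236, [65, 148, 38]), (239, [71, 152, 37]), (242, [71, 177, 36])]
[ 0.6301055  -0.12863521]
units [ 4.99  1.14 -0.01] spin -0.805 dist 0.307 t 26.73
```

>>> step_arm([
  [[0.2,0.05,0],-0.05],
  [[0.8,0.18,0],-0.17],
  [[1.6,0.37,0],-0.3],
  [[2.4,0.55,0],-0.43],
  [[3.2,0.73,0],-0.56],
  [[4.0,0.92,0],-0.68],
  [[4.7,1.07,0],-0.78],
  [[4.99,1.14,0],-0.805],
  [[4.99,1.14,0],-0.805],
  [[4.99,1.14,0],-0.805],
])

```text
time: 27.98
tool_pos: [0.6287, -0.1279, 0.1179]
tool_rot: [-3.14, 0.003, 0.165]
contact_force: [0.2, 1.3, -0.5]
opening: 0.0498
grip_force: 20.0
```

```bash
python3 - <<'E'
from seg import *
from go import go
d=pickle.load(open('w15.pkl','rb')); a=np.array([np.cos(-.64),np.sin(-.64),0]); p=onz(d,(279,192.5),.1201)-.04*a; print('in hand along x',(p-np.array([.43064,.10485,0]))@a)
c=cam('wrist'); pickle.dump(c,open('w16.pkl','wb')); s=robot.observe(); print(s['tool_pos'],s['tool_rot'])
n=np.array([.6403,-.1168]); e=np.array([np.cos(.165),np.sin(.165)]); f=np.array([-e[1],e[0]])
P=lambda x,y,z:proj(c,[*(n+x*e+y*f),z]).round(1)
print('pred s+',P(.028,.03,.026),'s-',P(-.028,.03,.026),'end',P(.045,0,.026),'corners',P(.06,.045,.012),P(.06,-.045,.012))
# far edge and side edge of the plate
h=cv2.cvtColor(c['pixels'],cv2.COLOR_RGB2HSV); S=h[...,1]
m=np.zeros(S.shape,np.uint8); m[60:240,150:420]=((S<70)&(h[...,2]>70))[60:240,150:420]*255
k=max(cv2.findContours(m,0,1)[0],key=cv2.contourArea); print(cv2.boundingRect(k),cv2.approxPolyDP(k,4,True)[:,0].tolist())
E
```

```text
in hand along x 0.0014282304569027081
[ 0.62888584 -0.12775028  0.11849229] [-3.14048875e+00  1.96532977e-03  1.65113003e-01]
pred s+ [223.7 164.9] s- [227.1 238.6] end [265.3 140.6] corners [204.5 118.7] [327.4 118.6]
(206, 119, 123, 121) [[206, 120], [213, 239], [224, 239], [224, 194], [232, 185], [325, 185], [327, 119]]
```

Nest prediction matches its plate corners in the picture within 1–2 px. Lower the block, with the finger kept clear of the pins.

>>> step_arm([
  [[0.11,0,0],0],
  [[0.11,0,0.3],0],
  [[0.11,0,0.8],0],
  [[0.11,0,1.15],0],
  [[0.11,0,1.3],0],
  [[0.11,0,1.34],0],
  [[0.11,0,1.34],0],
  [[0.11,0,1.34],0],
])

```text
time: 29.02
tool_pos: [0.6369, -0.1279, 0.04]
tool_rot: [3.141, -0.002, 0.165]
contact_force: [1.1, -0.0, -0.4]
opening: 0.0496
grip_force: 20.0
```

```bash
cat > nf.py <<'E'
from h import *
s=robot.observe(); n=np.array([.6403,-.1168]); e=np.array([np.cos(.165),np.sin(.165)]); f=np.array([-e[1],e[0]]); d=s['tool_pos'][:2]-n
print('nest xy mm',(d@e*1000).round(1),(d@f*1000).round(1),'z',s['tool_pos'][2].round(4),'yaw',s['tool_rot'][2].round(4),'F nest',(s['contact_force'][:2]@e).round(1),(s['contact_force'][:2]@f).round(1),s['contact_force'][2].round(1),'t',s['time'])
E
python3 nf.py
```

```text
nest xy mm -5.2 -10.4 z 0.04 yaw 0.1648 F nest 1.0 -0.2 -0.4 t 29.025
```

>>> step_arm([
  [[0,0,0.02],0],
  [[0,0,0.04],0],
  [[0,0,0.06],0],
  [[0,0,0.06],0],
  [[0,0,0.06],0],
])

```text
time: 29.65
tool_pos: [0.6364, -0.1278, 0.0356]
tool_rot: [3.141, -0.0, 0.165]
contact_force: [-0.3, 0.7, 1.1]
opening: 0.0498
grip_force: 20.0
```

```bash
python3 nf.py
```

```text
nest xy mm -5.7 -10.2 z 0.0356 yaw 0.1648 F nest -0.2 0.8 1.1 t 29.65
```

>>> step_arm([
  [[0,-0.03,0],0],
  [[0,-0.08,0],0],
  [[0,-0.12,0],0],
  [[0,-0.14,0],0],
  [[0,-0.15,0],0],
  [[0,-0.15,0],0],
])

```text
time: 30.4
tool_pos: [0.635, -0.1188, 0.0355]
tool_rot: [3.141, -0.0, 0.165]
contact_force: [1.3, -0.1, 0.9]
opening: 0.0498
grip_force: 20.0
```

```bash
python3 nf.py
```

```text
nest xy mm -5.6 -1.1 z 0.0355 yaw 0.1648 F nest 1.3 -0.3 0.9 t 30.4
```

>>> step_arm([
  [[0,-0.01,0],0],
  [[0,-0.02,0],0],
  [[0,-0.03,0],0],
  [[0,-0.03,0],0],
  [[0,-0.03,0],0],
])

```text
time: 31.02
tool_pos: [0.6348, -0.1177, 0.0355]
tool_rot: [3.141, -0.0, 0.165]
contact_force: [-0.5, -4.3, 0.8]
opening: 0.0499
grip_force: 20.0
```

```bash
python3 nf.py
```

```text
nest xy mm -5.6 -0.0 z 0.0355 yaw 0.1647 F nest -1.2 -4.2 0.8 t 31.025
```

>>> step_arm([
  [[0,-0.01,0],0],
  [[0,-0.02,0],0],
  [[0,-0.02,0],0],
  [[0.02,-0.02,0],0],
  [[0.04,-0.02,0],0],
  [[0.06,-0.02,0],0],
  [[0.06,-0.02,0],0],
])

```text
time: 31.9
tool_pos: [0.6358, -0.1174, 0.0355]
tool_rot: [3.14, 0.005, 0.165]
contact_force: [-9.4, -10.3, 7.4]
opening: 0.05
grip_force: 20.0
```

```bash
python3 nf.py
```

```text
nest xy mm -4.6 0.1 z 0.0355 yaw 0.1648 F nest -10.9 -8.6 7.4 t 31.9
```

>>> step_arm([
  [[0.01,0,0],0],
  [[0.02,0,0],0],
  [[0.03,0,0],0],
  [[0.04,0,0],0],
  [[0.04,0,0],0],
])

```text
time: 32.52
tool_pos: [0.638, -0.117, 0.0355]
tool_rot: [3.14, 0.005, 0.165]
contact_force: [-9.0, -11.2, 6.6]
opening: 0.0496
grip_force: 20.0
```

```bash
python3 nf.py
```

```text
nest xy mm -2.3 0.1 z 0.0355 yaw 0.1648 F nest -10.7 -9.6 6.6 t 32.525
```

```bash
cat > edge.py <<'E'
from seg import *
c=cam('wrist'); pickle.dump(c,open('we.pkl','wb'))
n=np.array([.6403,-.1168]); e=np.array([np.cos(.165),np.sin(.165)]); f=np.array([-e[1],e[0]])
P=lambda x,y,z:proj(c,[*(n+x*e+y*f),z]).round(1)
h=cv2.cvtColor(c['pixels'],cv2.COLOR_RGB2HSV).astype(int)
for y in (.018,-.012,-.018):
    a,b=P(.055,y,.036),P(.025,y,.036); u=int(round((a[0]+b[0])/2)); r=np.arange(int(a[1]),int(b[1]))
    print('y',y,'seated top edge row',P(.04,y,.036)[1],'bottom',P(.04,y,.012)[1],'5mm short',P(.035,y,.036)[1]); print([(i,*h[i,u-1:u+2,[1,2]].mean(1).astype(int)) for i in r])
E
python3 edge.py
```

```text
y 0.018 seated top edge row 188.3 bottom 179.2 5mm short 199.4
[(np.int64(153), np.int64(10), np.int64(208)), (np.int64(154), np.int64(10), np.int64(208)), (np.int64(155), np.int64(9), np.int64(208)), (np.int64(156), np.int64(9), np.int64(208)), (np.int64(157), np.int64(9), np.int64(208)), (np.int64(158), np.int64(8), np.int64(207)), (np.int64(159), np.int64(7), np.int64(207)), (np.int64(160), np.int64(8), np.int64(207)), (np.int64(161), np.int64(9), np.int64(207)), (np.int64(162), np.int64(9), np.int64(207)), (np.int64(163), np.int64(9), np.int64(207)), (np.int64(164), np.int64(9), np.int64(207)), (np.int64(165), np.int64(9), np.int64(206)), (np.int64(166), np.int64(9), np.int64(207)), (np.int64(167), np.int64(9), np.int64(207)), (np.int64(168), np.int64(9), np.int64(207)), (np.int64(169), np.int64(9), np.int64(207)), (np.int64(170), np.int64(9), np.int64(207)), (np.int64(171), np.int64(9), np.int64(207)), (np.int64(172), np.int64(9), np.int64(207)), (np.int64(173), np.int64(8), np.int64(206)), (np.int64(174), np.int64(9), np.int64(205)), (np.int64(175), np.int64(9), np.int64(206)),
[... 7558 characters left out ...]
nt64(71)), (np.int64(205), np.int64(106), np.int64(69)), (np.int64(206), np.int64(109), np.int64(68)), (np.int64(207), np.int64(105), np.int64(70)), (np.int64(208), np.int64(109), np.int64(68)), (np.int64(209), np.int64(106), np.int64(69)), (np.int64(210), np.int64(111), np.int64(67)), (np.int64(211), np.int64(107), np.int64(68)), (np.int64(212), np.int64(112), np.int64(68)), (np.int64(213), np.int64(114), np.int64(67)), (np.int64(214), np.int64(115), np.int64(68)), (np.int64(215), np.int64(115), np.int64(68)), (np.int64(216), np.int64(116), np.int64(67)), (np.int64(217), np.int64(115), np.int64(67)), (np.int64(218), np.int64(118), np.int64(66)), (np.int64(219), np.int64(117), np.int64(66))]
```

```bash
python3 - <<'E'
s=open('edge.py').read(); i=s.index('    print('); s=s[:i]+"""    V=h[:,u-1:u+2,:].mean(1); rb=next(i for i in r if V[i,2]<120); rt=next(i for i in r if i>rb and V[i,2]>57)
    print(y,'bottom',rb,'seated',P(.04,y,.012)[1],'top',rt,'seated',P(.04,y,.036)[1])
"""; open('edge.py','w').write(s)
E
```

>>> step_arm([
  [[0,0.02,0],0],
  [[0,0.03,0],0],
  [[0.01,0.03,0],0],
  [[0.02,0.03,0],0],
  [[0.03,0.03,0],0],
  [[0.03,0.03,0],0],
])

```text
time: 33.33
tool_pos: [0.6401, -0.1168, 0.0355]
tool_rot: [-3.141, 0.005, 0.165]
contact_force: [-8.4, -5.2, 7.6]
opening: 0.05
grip_force: 20.0
```

```bash
python3 nf.py; python3 edge.py
```

```text
nest xy mm -0.2 -0.0 z 0.0355 yaw 0.1649 F nest -9.2 -3.7 7.6 t 33.325
0.018 bottom 185 seated 183.3 top 194 seated 193.0
-0.012 bottom 185 seated 183.3 top 194 seated 193.0
-0.018 bottom 185 seated 183.3 top 194 seated 193.0
```

>>> step_arm([
  [[0.01,0,-0.01],0],
  [[0.02,0,-0.01],0],
  [[0.03,0,-0.01],0],
  [[0.03,0,-0.01],0],
])

```text
time: 33.88
tool_pos: [0.6403, -0.1168, 0.0356]
tool_rot: [-3.14, 0.009, 0.165]
contact_force: [-13.9, -6.4, 8.2]
opening: 0.0498
grip_force: 20.0
```

```bash
python3 nf.py; python3 edge.py
```

```text
nest xy mm 0.0 0.0 z 0.0356 yaw 0.1649 F nest -14.8 -4.1 8.2 t 33.875
0.018 bottom 185 seated 183.5 top 194 seated 193.5
-0.012 bottom 185 seated 183.5 top 194 seated 193.5
-0.018 bottom 185 seated 183.5 top 194 seated 193.5
```

Force rises while the tool stops: end pin reached. Ease the load and then release.

>>> step_arm([
  [[0,-0.01,0],0],
  [[0,-0.01,0],0],
  [[-0.015,-0.01,0],0],
  [[-0.03,0,0],0],
  [[-0.03,0,0],0],
])

```text
time: 34.55
tool_pos: [0.6402, -0.1168, 0.0356]
tool_rot: [-3.141, 0.005, 0.165]
contact_force: [-6.4, -5.1, 2.7]
opening: 0.0497
grip_force: 20.0
```

```bash
python3 nf.py
```

```text
nest xy mm -0.1 -0.0 z 0.0356 yaw 0.1647 F nest -7.1 -4.0 2.7 t 34.55
```

>>> step_arm([
  [[-0.01,0,0],0],
  [[-0.01,0,0],0],
  [[-0.01,0,0],0],
], squeeze=4)

```text
time: 34.92
tool_pos: [0.6403, -0.1168, 0.0355]
tool_rot: [-3.141, 0.004, 0.165]
contact_force: [-3.7, -4.1, 1.7]
opening: 0.0498
grip_force: 4.0
```

>>> step_arm([
  [[0,0,0],0],
  [[0,0,0],0],
  [[0,0,0],0],
  [[0,0,0],0],
], hand=85)

```text
time: 35.42
tool_pos: [0.6418, -0.1162, 0.036]
tool_rot: [-3.141, 0.0, 0.165]
contact_force: [0.3, -1.1, -0.5]
opening: 0.0613
grip_force: 0.0
```

```bash
python3 nf.py; python3 edge.py
```

```text
nest xy mm 1.6 0.3 z 0.036 yaw 0.165 F nest 0.1 -1.1 -0.5 t 35.425
0.018 bottom 188 seated 186.6 top 198 seated 196.6
-0.012 bottom 188 seated 186.6 top 198 seated 196.6
-0.018 bottom 188 seated 186.6 top 189 seated 196.6
```

>>> step_arm([
  [[0,0,-0.3],0],
  [[0,0,-1.0],0],
  [[0,0,-1.8],0],
  [[0,0,-2.0],0],
  [[0,0,-2.0],0],
  [[0,0,-2.0],0],
])

```text
time: 36.22
tool_pos: [0.6409, -0.1163, 0.1545]
tool_rot: [-3.14, 0.003, 0.165]
contact_force: [-0.6, 0.7, 0.4]
opening: 0.0611
grip_force: 0.0
```

```bash
cat > seat.py <<'E'
from seg import *
c=cam('wrist'); pickle.dump(c,open('ws.pkl','wb')); save(c,'ws.png')
n=np.array([.6403,-.1168]); e=np.array([np.cos(.165),np.sin(.165)]); f=np.array([-e[1],e[0]])
P=lambda x,y,z:proj(c,[*(n+x*e+y*f),z])
h=cv2.cvtColor(c['pixels'],cv2.COLOR_RGB2HSV).astype(int); g=c['pixels'].astype(float)
dark=lambda p: cv2.remap(g.sum(2).astype(np.float32),np.float32([[p[0]]]),np.float32([[p[1]]]),1)[0,0]
def scan(pt,rng):  # mm along line
    v=[dark(pt(t)) for t in rng]; return [int(x) for x in v]
r=np.arange(.030,.050,.001)
for y in (.018,-.018): print('end y',y,scan(lambda t:P(t,y,.036),r))
r=np.arange(.015,.035,.001)
for x in (-.03,-.018,0,.015,.035): print('side x',x,P(x,.025,.036).round(),scan(lambda t:P(x,t,.036),r))
for x in (-.0,.03): print('-side x',x,scan(lambda t:P(x,-t,.036),r))
E
python3 seat.py; python3 nf.py
```

```text
end y 0.018 [144, 142, 145, 149, 142, 146, 143, 147, 143, 133, 113, 102, 298, 498, 551, 547, 543, 548, 546, 548, 546]
end y -0.018 [148, 151, 148, 152, 152, 150, 148, 153, 150, 140, 123, 113, 297, 491, 541, 540, 538, 538, 539, 540, 540]
side x -0.03 [250. 246.] [111, 109, 108, 111, 112, 112, 109, 104, 116, 210, 335, 385, 379, 370, 372, 382, 387, 388, 387, 389, 393]
side x -0.018 [249. 232.] [117, 117, 112, 119, 118, 118, 116, 116, 116, 125, 150, 156, 153, 157, 167, 206, 269, 348, 387, 395, 397]
side x 0 [249. 212.] [134, 131, 131, 133, 133, 134, 132, 123, 158, 336, 511, 565, 561, 561, 545, 525, 520, 522, 521, 525, 527]
side x 0.015 [248. 194.] [139, 142, 139, 143, 137, 138, 135, 132, 158, 305, 486, 536, 526, 524, 524, 529, 530, 532, 530, 531, 532]
side x 0.035 [248. 170.] [145, 140, 144, 146, 146, 146, 142, 141, 146, 234, 310, 305, 287, 322, 396, 479, 531, 541, 539, 539, 542]
-side x -0.0 [129, 137, 137, 137, 135, 137, 137, 134, 132, 122, 241, 449, 517, 513, 515, 518, 524, 520, 513, 517, 523]
-side x 0.03 [147, 146, 148, 148, 150, 148, 147, 150, 152, 142, 168, 331, 484, 530, 532, 528, 532, 531, 528, 527, 535]
nest xy mm 0.7 0.5 z 0.1543 yaw 0.1648 F nest -0.3 0.7 0.2 t 36.275
```

The block reads seated and square within about 1 mm. I'll confirm it with a gentle push by the closed fingers on each free face.

>>> step_arm([
  [[0,0.4,0],0],
  [[0,0.9,0],0],
  [[-0.01,0.98,0],0],
  [[-0.01,0.98,0],0],
  [[-0.01,0.98,0],0],
  [[-0.01,0.98,0.5],0],
  [[-0.01,0.98,1.3],0],
  [[-0.01,0.98,1.8],0],
  [[-0.01,0.98,1.95],0],
  [[-0.01,0.98,1.95],0],
], hand=255, squeeze=5)

```text
time: 37.52
tool_pos: [0.6511, -0.1742, 0.0394]
tool_rot: [3.141, -0.0, 0.165]
contact_force: [0.8, -0.3, 0.9]
opening: 0.0007
grip_force: 0.0
```

```bash
python3 nf.py
```

```text
nest xy mm 1.2 -58.4 z 0.0394 yaw 0.1654 F nest 0.7 -0.4 0.9 t 37.525
```

>>> step_arm([
  [[0,-0.04,0],0],
  [[0,-0.08,0],0],
  [[0,-0.12,0],0],
  [[0,-0.15,0],0],
  [[0,-0.17,0],0],
  [[0,-0.19,0],0],
  [[0,-0.19,0],0],
])

```text
time: 38.4
tool_pos: [0.649, -0.1633, 0.039]
tool_rot: [3.142, 0.0, 0.165]
contact_force: [-0.4, -0.3, 0.1]
opening: 0.0007
grip_force: 0.0
```

```bash
python3 nf.py
```

```text
nest xy mm 0.9 -47.3 z 0.039 yaw 0.1649 F nest -0.4 -0.3 0.1 t 38.4
```

>>> step_arm([
  [[0,-0.02,0],0],
  [[0,-0.04,0],0],
  [[0,-0.06,0],0],
  [[0,-0.06,0],0],
])

```text
time: 38.9
tool_pos: [0.6484, -0.1597, 0.039]
tool_rot: [3.142, 0.0, 0.165]
contact_force: [-0.2, 0.3, -0.1]
opening: 0.0006
grip_force: 0.0
```

```bash
python3 nf.py
```

```text
nest xy mm 0.9 -43.7 z 0.039 yaw 0.1649 F nest -0.2 0.3 -0.1 t 38.9
```

>>> step_arm([
  [[0,-0.01,0],0],
  [[0,-0.02,0],0],
  [[0,-0.03,0],0],
  [[0,-0.03,0],0],
])

```text
time: 39.4
tool_pos: [0.6481, -0.1581, 0.039]
tool_rot: [3.141, 0.0, 0.165]
contact_force: [-0.5, -0.3, 0.0]
opening: 0.0005
grip_force: 0.2
```

```bash
python3 nf.py
```

```text
nest xy mm 0.9 -42.0 z 0.039 yaw 0.1648 F nest -0.6 -0.2 0.0 t 39.4
```

Not touching yet (grip force just stirs); continue in small steps.

>>> step_arm([
  [[0,-0.01,0],0],
  [[0,-0.02,0],0],
  [[0,-0.03,0],0],
  [[0,-0.03,0],0],
])

```text
time: 39.9
tool_pos: [0.6481, -0.1576, 0.0395]
tool_rot: [3.139, -0.001, 0.165]
contact_force: [0.6, -5.4, 0.7]
opening: 0.0004
grip_force: 3.1
```

```bash
python3 nf.py
```

```text
nest xy mm 1.0 -41.6 z 0.0395 yaw 0.1646 F nest -0.3 -5.5 0.7 t 39.9
```

>>> step_arm([
  [[0,-0.01,0],0],
  [[0,-0.02,0],0],
  [[0,-0.03,0],0],
  [[0,-0.03,0],0],
])

```text
time: 40.4
tool_pos: [0.6481, -0.1573, 0.0399]
tool_rot: [3.137, -0.002, 0.164]
contact_force: [-0.2, -10.1, 1.0]
opening: 0.0003
grip_force: 5.2
```

```bash
python3 nf.py
```

```text
nest xy mm 1.1 -41.2 z 0.0399 yaw 0.1643 F nest -1.9 -9.9 1.0 t 40.4
```

Firm against the side pins (10 N, no give). Now the end face.

>>> step_arm([
  [[0,0.2,0],0],
  [[0,0.25,-0.5],0],
  [[0,0.25,-1.1],0],
  [[-0.5,-0.2,-1.1],0],
  [[-1.04,-0.67,-1.1],0],
  [[-1.04,-0.67,-1.1],0],
  [[-1.04,-0.67,-0.8],0],
  [[-1.04,-0.67,-0.3],0],
  [[-1.04,-0.67,0],0],
  [[-1.04,-0.67,0],0],
])

```text
time: 41.65
tool_pos: [0.5789, -0.125, 0.0376]
tool_rot: [-3.14, 0.002, 0.165]
contact_force: [-0.7, -0.2, -0.9]
opening: 0.0003
grip_force: 0.0
```

```bash
python3 nf.py
```

```text
nest xy mm -61.9 2.0 z 0.0376 yaw 0.1646 F nest -0.8 -0.0 -0.9 t 41.65
```

>>> step_arm([
  [[0.03,0,0],0],
  [[0.06,0,0],0],
  [[0.09,0,0],0],
  [[0.11,0,0],0],
  [[0.13,0,0],0],
  [[0.13,0,0],0],
])

```text
time: 42.4
tool_pos: [0.5871, -0.1237, 0.039]
tool_rot: [3.142, 0.0, 0.165]
contact_force: [0.6, -0.3, 0.9]
opening: 0.0007
grip_force: 0.0
```

```bash
python3 nf.py
```

```text
nest xy mm -53.6 1.9 z 0.039 yaw 0.1648 F nest 0.5 -0.4 0.9 t 42.4
```

>>> step_arm([
  [[0.02,0,0],0],
  [[0.03,0,0],0],
  [[0.05,0,0],0],
  [[0.05,0,0],0],
])

```text
time: 42.9
tool_pos: [0.5901, -0.1233, 0.039]
tool_rot: [3.142, 0.0, 0.165]
contact_force: [-0.6, -0.1, 0.3]
opening: 0.0009
grip_force: 0.0
```

```bash
python3 nf.py
```

```text
nest xy mm -50.6 1.8 z 0.039 yaw 0.1648 F nest -0.6 0.0 0.3 t 42.9
```

>>> step_arm([
  [[0.01,0,0],0],
  [[0.02,0,0],0],
  [[0.03,0,0],0],
  [[0.03,0,0],0],
])

```text
time: 43.4
tool_pos: [0.5902, -0.1232, 0.039]
tool_rot: [-3.141, 0.003, 0.165]
contact_force: [-7.0, -2.6, 5.0]
opening: 0.0008
grip_force: 3.7
```

```bash
python3 nf.py
```

```text
nest xy mm -50.4 1.9 z 0.039 yaw 0.1649 F nest -7.3 -1.4 5.0 t 43.4
```

Firm against the end pin too. Retreat, check once numerically, hand in.

>>> step_arm([
  [[-0.1,0,0],0],
  [[-0.25,0,0],0],
  [[-0.25,0,-0.5],0],
  [[-0.25,0,-1.4],0],
  [[-0.25,0,-2.3],0],
  [[0.3,0,-3.2],0],
  [[0.83,0,-3.2],0],
  [[0.83,0,-3.2],0],
  [[0.83,0,-3.2],0],
  [[0.83,0,-3.2],0],
])

```text
time: 44.65
tool_pos: [0.6399, -0.115, 0.2305]
tool_rot: [-3.141, 0.001, 0.164]
contact_force: [-0.9, 0.4, -0.5]
opening: 0.0005
grip_force: 0.0
```

```bash
python3 nf.py; python3 seat.py; python3 - <<'E'
from seg import *
c=pickle.load(open('ws.pkl','rb'))
n=np.array([.6403,-.1168]); 
g=c['pixels'].astype(int); h=cv2.cvtColor(c['pixels'],cv2.COLOR_RGB2HSV)
m=np.zeros(g.shape[:2],np.uint8); m[100:246,200:360]=((h[...,2]<90)&(h[...,1]>70)&(h[...,0]>30)&(h[...,0]<95))[100:246,200:360]*255
k=max(cv2.findContours(m,0,1)[0],key=cv2.contourArea)[:,0]; p=np.array([onz(c,u,.036)[:2] for u in k],np.float32)*1000; print(cv2.minAreaRect(p))
E
```

```text
nest xy mm -0.1 1.8 z 0.2305 yaw 0.1643 F nest -0.8 0.6 -0.5 t 44.65
end y 0.018 [144, 146, 143, 146, 147, 141, 142, 146, 143, 133, 122, 251, 448, 536, 544, 540, 537, 538, 541, 537, 542]
end y -0.018 [152, 147, 151, 151, 150, 149, 155, 153, 150, 131, 137, 249, 436, 532, 534, 531, 530, 530, 534, 528, 534]
side x -0.03 [257. 220.] [151, 152, 153, 154, 153, 153, 152, 143, 167, 272, 417, 508, 520, 506, 498, 506, 525, 544, 555, 558, 556]
side x -0.018 [257. 209.] [158, 159, 156, 161, 163, 160, 158, 155, 172, 238, 314, 340, 311, 321, 350, 409, 481, 532, 554, 559, 560]
side x 0 [257. 192.] [143, 138, 143, 141, 140, 141, 136, 133, 182, 315, 474, 554, 564, 560, 557, 557, 557, 559, 560, 559, 562]
side x 0.015 [256. 178.] [146, 139, 144, 147, 134, 144, 141, 130, 181, 338, 474, 528, 527, 520, 520, 523, 525, 525, 523, 524, 526]
side x 0.035 [256. 159.] [148, 149, 146, 141, 145, 142, 144, 142, 185, 319, 424, 445, 427, 419, 454, 492, 525, 538, 535, 534, 534]
-side x -0.0 [141, 138, 135, 140, 143, 141, 142, 138, 131, 140, 238, 415, 503, 514, 511, 514, 525, 542, 552, 555, 556]
-side x 0.03 [148, 145, 148, 152, 151, 148, 147, 150, 143, 148, 221, 347, 458, 512, 526, 526, 528, 527, 521, 522, 525]
((641.0858154296875, -116.88549041748047), (78.49139404296875, 47.907169342041016), 9.159287452697754)
```

```bash
python3 -c "
from cell import robot
print(robot.hand_in())"
```

```text
the job is handed in; nothing more can be done
None
```

The job is handed in at about 45 s: tube over its pin, tin on the coaster and steel block on the pad (both within about 2 mm of centre), wax block firm against the side and end pins; jar and tape were not handled, and no result came back at hand-in.

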